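# Transfer the inspection tools to the other rack in their order of use

## Robot

A 6-joint arm with a two-finger parallel gripper is mounted at the origin on a cart in front of the work surface, level with it; the furniture and walls round the work are solid. World frame = base frame: x ahead of the robot, y to its left, z up, the work surface at z = 0. Lengths are in m, angles in degrees, forces in N, time in s.
With the tool pointing down it reaches from about 0.275 to 0.85 m from the base axis. Payload 19 kg.
Tool frame: the origin (TCP) lies between the finger pads; the fingertips stand 22 mm ahead of it and the grasp point (between the pads) lies 3 mm ahead of it; z points along the fingers, y is the line along which they close (so a half turn about z gives the same grasp; the last joint's range is limited). The gripper opens to 85 mm and grips with 20 to 120 N. Pads are 22 mm wide; open, the fingers measure 114 mm over their backs; the gripper's body (76 mm by 85 mm) begins 54 mm behind the grasp point. The pads swing forward as they close: fully open they stand 13 mm farther back than shut.
Start: joints at [-7.678, 8.623, 82.357, -0, 89.026, -7.678], TCP at [0.575, -0, 0.253] pointing down, gripper open.
Joint ranges: [-160.23, 160.23], [-39.13, 120.54], [6.94, 153.29], [-79.49, 259.48], [9.18, 160.14], [-161.06, 161.06]. Speed limits (degrees/s): [108.29, 108.29, 127.2, 172.46, 172.46, 172.46].

## Interface

Orientations are given as [roll, pitch, yaw] about the fixed x, y, z axes, in that order (R = Rz(yaw) Ry(pitch) Rx(roll)).
In Python, from station import manip gives the robot as it stands.
- The arm moves only by the tool play_rows, never from a script. Its argument "increments" is a list of rows, each an object of numbers: "x", "y", "z": the shift along the tool's x, y, z in mm; "wx", "wy", "wz": the turn, a rotation vector about the tool's x, y, z in degrees; "jaw": the finger opening in mm, from 0 to 85.4. A call has exactly 5 rows; each row shifts and turns the commanded pose from where the row before left it, along the tool's axes as they then stand; what a row does not reach is not made up. A row lasts 1/8 s, in which the tool goes at most 62.5 mm and 10.7 degrees, less where a joint would pass 70% of its speed; a pose out of reach is approached as far as the arm can. A call with a gripper value outside its range is refused whole. The fingers move at their own pace and stop on an object; "newtons" is the grip in N (left out, the last holds). Time passes only in rows, so rows that do not move let the fingers close, or fill a call up. It gives the time, the measured TCP pose, the force, the opening and the grip force at its end, in the units of the state.
- manip.observe(): the state, without advancing time (a new reading comes with each control period).
- manip.snapshot(name): name is "scene" or "side" or "wrist"; returns (picture, depth): 384x512x3 uint8, red, green, blue; 384x512 float32, m along the optical axis (not along the pixel's ray), 0 where there is no reading.
- manip.calibration(name): a dict with "intrinsics" (3x3 intrinsics, pixels), "k1" (the pictures are not rectified: a ray, as slopes to the right and down, at radius r is drawn at 1 + k1 r^2 times it, then the intrinsics apply), "rvec" (rotation vector, rad) and "tvec" (3), from world to camera coordinates, as OpenCV has them; the wrist camera has in their place "hand_eye" (4x4, takes a point from camera to tool coordinates, whose origin is the TCP and whose axes are the flange's). Camera axes: x right, y down, z forward; pixel columns grow to the right and rows downward; lengths in m; the calibration is good to about 2 mm. A picture is of the moment at which its call begins: read the wrist's pose just before it. calibration takes no time and is no camera call.
- manip.close_job(): hands the job in; it is judged then, once.
The state is a dict: "t": time; "q": joint angles; "qvel": joint speeds; "joint_torque": joint torques, N m; "tool_pos": TCP position; "eef_rot": TCP orientation; "contact_force": force on the tool from outside, world axes, zero at the start; "ft_torque": the same for the moment, N m; "finger_gap": finger opening in m; "grip_force": force on a finger pad.
Only numpy, scipy, OpenCV 4.12 (cv2) and the standard library are available. Lean on these libraries where they do the work, as an engineer would, in place of code of your own. Each camera call takes 0.05 s, during which the arm holds its last target. There are 200 camera calls.

## Task

Four inspection tools lie across the full rack in the order in which they will be used, the first next to that rack's upright end plate. Move them all to the empty rack, one in each trough, lying lengthwise and centred in the trough, in the same order counted from the end plate of that rack. They are precision tools: set each one down gently, never drop one and never let one touch the desk.

Things in the scene. Friction and masses are not known exactly. Their poses are not given: they have to be found in the camera images.
- gauge_large: The larger plug gauge: bright steel round bar with a neck near each end, 98 mm long, 14 mm across. Origin: middle of its underside as it first lies, 7 mm below its centre line; own y axis along its length. 90 g. Starts lying level across a saddle of the full rack, within 5 mm of its middle.
- gauge_small: The smaller plug gauge: dark grey bar with a red end, 86 mm long, 11 mm across (8 mm over the last 13 mm at -y). Origin: middle of its underside as it first lies, 5.5 mm below its centre line; own y axis along its length. 60 g. Starts lying level across a saddle of the full rack, within 5 mm of its middle.
- parallel: Ground parallel: plain bright steel bar, 90 mm long, 16 mm wide, 25 mm high, standing on edge. Origin: middle of its underside as it first lies, 12.5 mm below its centre line; own y axis along its length. 170 g. Starts lying level across a saddle of the full rack, within 5 mm of its middle.
- pin: Dowel pin: plain bright steel rod, 60 mm long, 8 mm across, the shortest and thinnest of the four. Origin: middle of its underside as it first lies, 4 mm below its centre line; own y axis along its length. 20 g. Starts lying level across a saddle of the full rack, within 5 mm of its middle.
- saddle_gauge_large: Dark grey plastic trough saddle, 56 x 46 x 37 mm, fixed on the full rack; the larger plug gauge lies in it at the start, so it marks that tool's place in the row. Shaped like those of the empty rack. Origin: middle of its underside, 10 mm above the desk; x along the trough, y along the row. Trough floor 25 mm above the origin.
- saddle_gauge_small: Dark grey plastic trough saddle, 56 x 46 x 37 mm, fixed on the full rack; the smaller plug gauge lies in it at the start, so it marks that tool's place in the row. Shaped like those of the empty rack. Origin: middle of its underside, 10 mm above the desk; x along the trough, y along the row. Trough floor 25 mm above the origin.
- saddle_parallel: Dark grey plastic trough saddle, 56 x 46 x 37 mm, fixed on the full rack; the parallel lies in it at the start, so it marks that tool's place in the row. Shaped like those of the empty rack. Origin: middle of its underside, 10 mm above the desk; x along the trough, y along the row. Trough floor 25 mm above the origin.
- saddle_pin: Dark grey plastic trough saddle, 56 x 46 x 37 mm, fixed on the full rack; the dowel pin lies in it at the start, so it marks that tool's place in the row. Shaped like those of the empty rack. Origin: middle of its underside, 10 mm above the desk; x along the trough, y along the row. Trough floor 25 mm above the origin.
- full_rack: The rack that is full at the start: aluminium rail 62 x 248 x 10 mm, fixed to the desk, with 4 saddles in a row. Origin: on the desk under the middle of the row; y along the row, x along the tools. Saddle middles at y = +84 (first place), +28, -28, -84 mm (last). Upright dark grey end plate with rounded shoulders, 52 mm high, 10 mm thick, at y = +130 mm.
- empty_rack: The empty rack, fixed: like the other, but its end plate is at y = -130 mm: troughs at y = -84 (first place), -28, +28, +84 mm (last). Origin on the desk under the row's middle; x along the troughs. Each trough: two 9 mm thick cheeks at x = -21.5 and 21.5 mm, between them free for fingers down to 17 mm above the desk; floor 35 mm above the desk, 20 mm wide; top 47 mm, 32 mm wide.

How it is judged:
By the outcome, as a careful person would: the job done as asked, in the order asked, and still so for the second after the job is handed in, with the robot touching nothing.
It also fails if it takes over 83 s, if anything falls off the work surface, if the arm or the gripper's body presses on something with over 40 N, if the wrist force passes 120 N, or if a joint passes its speed limit or range.

## Working session

There is one attempt and no reset: what is moved stays moved. The work goes in short steps, Python scripts to look and compute and a tool call to move; the robot and the scene stay as the last step left them, time stands still between calls to the robot, and variables do not carry over. Pictures are saved under pics/ and viewed, at most 14 in all, crops included, and the job is handed in when it is done.

Besides the shell and the picture viewer there is one more tool, called after ">>>" as name(argument=value, ...) on one line, values as JSON. play_rows: Moves the arm, as the interface text tells. Its arguments: {"type":"object","properties":{"increments":{"type":"array"},"newtons":{"type":"number"}},"required":["increments"]}

```bash
ls; mkdir -p pics; python3 - <<'E'
from station import manip
import cv2,numpy as np
s=manip.observe();print(s)
for n in("scene","side"):
    p,d=manip.snapshot(n);cv2.imwrite(f"pics/{n}0.png",p[:,:,::-1]);np.savez(f"{n}0.npz",p=p,d=d);print(n,manip.calibration(n))
print(manip.calibration("wrist"))
p,d=manip.snapshot("wrist");cv2.imwrite("pics/wrist0.png",p[:,:,::-1]);np.savez("wrist0.npz",p=p,d=d)
E
```

```text
pics
{'t': 0.0, 'q': array([-7.67440070e+00,  8.64930925e+00,  8.23906757e+01, -2.96612377e-04,
        8.90258852e+01, -7.67900770e+00]), 'qvel': array([ 0.07521263, -0.10203383,  0.04429686, -0.04055403, -0.09557767,
        0.01075573]), 'joint_torque': array([ 9.08163997e-05, -7.13061190e+01, -5.70858908e+01, -1.86872212e-04,
        9.14935896e-03,  2.21375326e-04]), 'tool_pos': array([5.74793579e-01, 3.88992395e-05, 2.52712005e-01]), 'eef_rot': array([-1.79934681e+02, -8.50787111e-03,  9.00046074e+01]), 'contact_force': array([ 0.21044964, -0.01303638, -0.48590797]), 'ft_torque': array([-0.02553552, -0.04486699, -0.02012057]), 'grip_force': 0.0, 'finger_gap': 0.08539726666535105}
scene {'intrinsics': array([[432.00470789,   0.        , 253.16256002],
       [  0.        , 432.00470789, 190.95713722],
       [  0.        ,   0.        ,   1.        ]]), 'k1': -0.0743697396217215, 'rvec': array([ 1.9940699 , -0.73018389,  0.4204536 ]), 'tvec': array([-0.30112307,  0.26178156,  0.67228389])}
side {'intrinsics': array([[377.41698033,   0.        , 262.95413146],
       [  0.        , 377.41698033, 194.70848326],
       [  0.        ,   0.        ,   1.        ]]), 'k1': -0.038171084785090445, 'rvec': array([ 0.50619208, -2.69615673,  1.2397367 ]), 'tvec': array([0.49102047, 0.06696241, 0.98164303])}
{'intrinsics': array([[273.48820495,   0.        , 259.023604  ],
       [  0.        , 273.48820495, 193.45387531],
       [  0.        ,   0.        ,   1.        ]]), 'k1': 0.011892710868619243, 'hand_eye': array([[-3.03202941e-04, -9.61163694e-01, -2.75978734e-01,
         7.08273892e-02],
       [ 9.99999947e-01, -3.24524774e-04,  3.15912199e-05,
        -6.34593121e-04],
       [-1.19926270e-04, -2.75978710e-01,  9.61163741e-01,
        -1.20463239e-01],
       [ 0.00000000e+00,  0.00000000e+00,  0.00000000e+00,
         1.00000000e+00]])}
```

View pics/scene0.png

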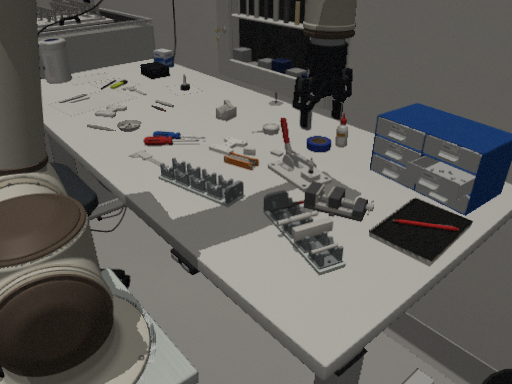

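View pics/side0.png

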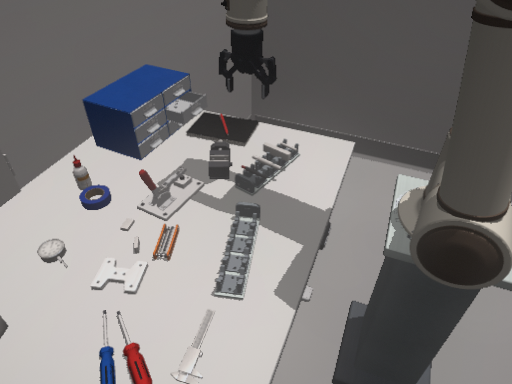

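View pics/wrist0.png

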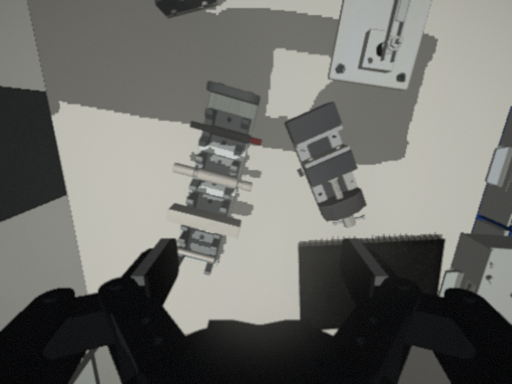

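```bash
cat > h.py <<'E'
import numpy as np,cv2
from scipy.spatial.transform import Rotation as R
from station import manip
def ext(n,s=None):
    c=manip.calibration(n)
    if n=="wrist":
        T=np.eye(4);T[:3,:3]=R.from_euler("xyz",s["eef_rot"],degrees=True).as_matrix();T[:3,3]=s["tool_pos"]
        return c,T@c["hand_eye"]
    T=np.eye(4);T[:3,:3]=cv2.Rodrigues(c["rvec"])[0];T[:3,3]=c["tvec"];return c,np.linalg.inv(T)
def slopes(c,px):
    return cv2.undistortPoints(np.array(px,float).reshape(-1,1,2),c["intrinsics"],np.array([c["k1"],0,0,0.]))[:,0]
def plane(n,px,z,s=None):
    c,T=ext(n,s);d=np.c_[slopes(c,px),np.ones(len(px))]@T[:3,:3].T
    return T[:3,3]+d*((np.asarray(z)-T[2,3])/d[:,2])[:,None]
def cloud(n,depth,s=None):
    c,T=ext(n,s);h,w=depth.shape;v,u=np.mgrid[:h,:w]
    sl=slopes(c,np.c_[u.ravel(),v.ravel()]);d=depth.ravel()[:,None]
    return ((np.c_[sl,np.ones(len(sl))]*d)@T[:3,:3].T+T[:3,3]).reshape(h,w,3)
E
python3 - <<'E'
from h import *
np.set_printoptions(precision=4,suppress=True)
s=manip.observe()
px=[(192,126),(260,141),(173,168),(250,186),(170,213),(240,230),(180,248),(216,258),(209,90),(258,103)]
print(plane("wrist",px,[.042,.042,.042,.042,.06,.06,.039,.039,.052,.052],s))
d=np.load("wrist0.npz")["d"];C=cloud("wrist",d,s)
for u,v in px[:8]+[(219,93),(150,140)]:print(u,v,C[v,u])
d=np.load("side0.npz")["d"];C=cloud("side",d)
for u,v in [(247,212),(230,285),(245,227),(240,245),(235,264),(230,284),(200,240)]:print(u,v,C[v,u])
b=C[...,2]; m=(b>.005)&(b<.06)&(C[...,0]>.2)&(C[...,0]<.45)&(C[...,1]>.1)
im=np.load("side0.npz")["p"].copy();im[m]=[255,0,0]
cv2.imwrite("pics/sidem.png",cv2.resize(im[180:320,160:310,::-1],None,fx=4,fy=4))
E
```

```text
[[ 0.4952  0.0582  0.042 ]
 [ 0.5752  0.0409  0.042 ]
 [ 0.4685  0.0082  0.042 ]
 [ 0.5627 -0.0146  0.042 ]
 [ 0.4658 -0.0438  0.06  ]
 [ 0.5504 -0.0662  0.06  ]
 [ 0.4675 -0.1016  0.039 ]
 [ 0.5154 -0.1166  0.039 ]
 [ 0.519   0.0971  0.052 ]
 [ 0.5729  0.0835  0.052 ]]
192 126 [0.4957 0.0583 0.0437]
260 141 [0.5752 0.0411 0.0441]
173 168 [0.4704 0.0093 0.0478]
250 186 [ 0.5629 -0.0134  0.0466]
170 213 [ 0.4657 -0.0439  0.0597]
240 230 [ 0.5458 -0.0926 -0.0005]
180 248 [ 0.4676 -0.1014  0.0393]
216 258 [ 0.5102 -0.1332  0.0095]
219 93 [0.5298 0.094  0.0517]
150 140 [0.4281 0.0384 0.001 ]
247 212 [0.4951 0.1947 0.0257]
230 285 [0.4476 0.4035 0.0124]
245 227 [0.4832 0.2362 0.0157]
240 245 [0.4713 0.2949 0.0161]
235 264 [0.4603 0.3487 0.0135]
230 284 [0.4488 0.4009 0.0121]
200 240 [0.5723 0.3048 0.0021]
```

View pics/sidem.png

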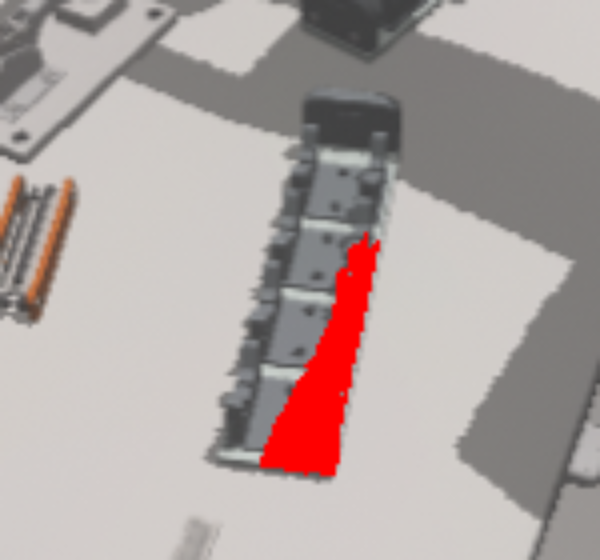

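>>> play_rows(increments=[{"z": 16, "wz": -10.6}, {"z": 16, "wz": -10.6}, {"z": 16, "wz": -10.6}, {"z": 16, "wz": -10.6}, {"z": 16, "wz": -10.6}])

```text
validation failed for argument at $.in...
```

>>> play_rows(increments=[{"wz": -10.6}, {"wz": -10.6}, {"x": 26, "y": -23, "wz": -0.4}, {"x": 26, "y": -22}, {}])

```text
validation failed for argument at $.in...
```

```bash
python3 - <<'E'
from h import *
s=manip.observe();print(s["t"],s["tool_pos"],s["eef_rot"],s["qvel"],s["q"])
p,d=manip.snapshot("wrist");cv2.imwrite("pics/wf.png",p[:,:,::-1]);np.savez("wf.npz",p=p,d=d,s=s)
E
```

```text
0.15 [5.74831394e-01 1.11803392e-05 2.52832448e-01] [-1.79947452e+02 -7.71672825e-03  9.00020312e+01] [ 0.06860082 -0.01432652 -0.21842693  0.00550856  0.12482697  0.05780394] [-7.67714217e+00  8.64353591e+00  8.23834203e+01  6.25809846e-04
  8.90261519e+01 -7.67918786e+00]
```

View pics/wf.png

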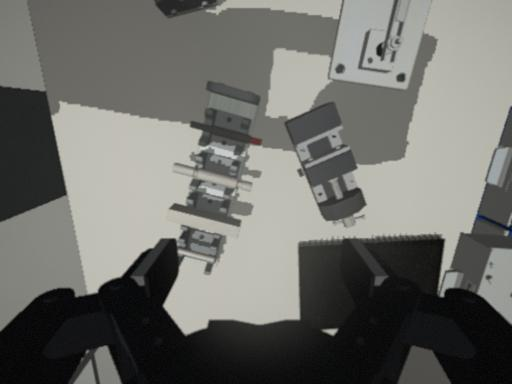

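The picture is unchanged because the moves were refused. I'll try again with every key in each row.

>>> play_rows(increments=[{"x": 0, "y": 0, "z": 16, "wx": 0, "wy": 0, "wz": -10.6, "jaw": 40}, {"x": 0, "y": 0, "z": 16, "wx": 0, "wy": 0, "wz": -10.6, "jaw": 40}, {"x": 0, "y": 0, "z": 16, "wx": 0, "wy": 0, "wz": -10.6, "jaw": 40}, {"x": 0, "y": 0, "z": 16, "wx": 0, "wy": 0, "wz": -10.6, "jaw": 40}, {"x": 0, "y": 0, "z": 16, "wx": 0, "wy": 0, "wz": -10.6, "jaw": 40}])

```text
t: 0.82
tool_pos: [0.5749, 0.0, 0.1726]
eef_rot: [-180.0, -0.0, 143.4]
contact_force: [-0.2, 0.2, 0.5]
finger_gap: 0.0401
grip_force: 0.0
```

>>> play_rows(increments=[{"x": 0, "y": 0, "z": 0, "wx": 0, "wy": 0, "wz": -10.6, "jaw": 40}, {"x": 0, "y": 0, "z": 0, "wx": 0, "wy": 0, "wz": -10.6, "jaw": 40}, {"x": 26, "y": -23, "z": 0, "wx": 0, "wy": 0, "wz": -0.4, "jaw": 40}, {"x": 26, "y": -22, "z": 0, "wx": 0, "wy": 0, "wz": 0, "jaw": 40}, {"x": 0, "y": 0, "z": 0, "wx": 0, "wy": 0, "wz": 0, "jaw": 40}])

```text
t: 1.45
tool_pos: [0.5115, -0.0299, 0.1735]
eef_rot: [-180.0, -0.0, 164.5]
contact_force: [0.8, -0.4, -0.4]
finger_gap: 0.0402
grip_force: 0.0
```

```bash
python3 - <<'E'
from h import *
s=manip.observe();print(s["t"],s["tool_pos"],s["eef_rot"],s["qvel"],s["q"])
p,d=manip.snapshot("wrist");cv2.imwrite("pics/wf.png",p[:,:,::-1]);np.savez("wf.npz",p=p,d=d,s=s)
E
```

```text
1.45 [ 0.51148252 -0.02993978  0.17348265] [-1.79990409e+02 -1.50235156e-03  1.64540609e+02] [ 1.10242116  2.06531532 -2.76545193  0.33622997 -0.43026501  1.16138813] [-1.19652298e+01  3.52563040e+00  9.73310229e+01 -9.65475042e-03
  7.91454310e+01 -8.65040206e+01]
```

View pics/wf.png

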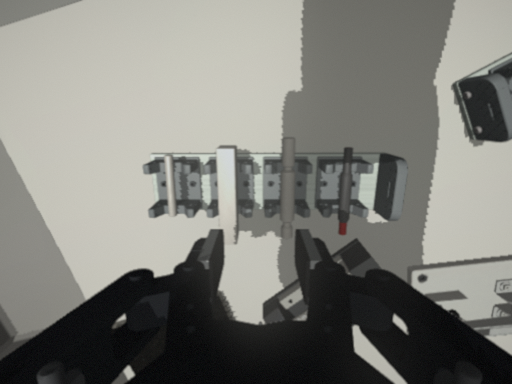

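```bash
cat >> h.py <<'E'
def rackframe(C,c0,yaw):
    a=np.radians(yaw);ex=np.array([np.cos(a),np.sin(a)]);ey=np.array([-ex[1],ex[0]])
    q=C[...,:2]-np.array(c0);return np.dstack([q@ex,q@ey,C[...,2]])*1000
E
python3 - <<'E'
from h import *
np.set_printoptions(precision=2,suppress=True)
f=np.load("wf.npz",allow_pickle=True);s=f["s"].item();d=f["d"];C=cloud("wrist",d,s)
Q=rackframe(C,(.512,-.0295),-15.4);ok=(d>0)&(abs(Q[...,0])<90)&(abs(Q[...,1])<150)
v,u=np.mgrid[:384,:512]; ok&=(v<232)
P=Q[ok]
print("desk",np.median(P[abs(P[:,2])<4,2]))
for nm,y0,zt in [("small",84,46),("large",28,49),("par",-28,60),("pin",-84,43)]:
    m=(abs(P[:,1]-y0)<14)&(abs(P[:,2]-zt)<5); t=P[m]
    print(nm,len(t),np.percentile(t[:,2],[5,50,95]),"x",t[:,0].min(),t[:,0].max())
    for a,b in((-50,-28),(-15,15),(28,50)):
        w=t[(t[:,0]>a)&(t[:,0]<b)]
        if len(w)>5: print("   y",a,np.percentile(w[:,1],[2,50,98]), "top z",np.percentile(w[:,2],90))
# rail
m=(abs(P[:,2]-10)<3);r=P[m]
print("rail x",np.percentile(r[:,0],[1,99]),"y",np.percentile(r[:,1],[1,99]))
for y0 in(-112,-56,0,56,112):
    w=r[abs(r[:,1]-y0)<5];print(y0,np.percentile(w[:,0],[1,99]))
m=(P[:,2]>48)&(P[:,1]>105);e=P[m];print("plate",np.percentile(e[:,0],[1,99]),np.percentile(e[:,1],[1,99]),np.median(e[:,2]))
E
```

```text
desk -0.07945965723002435
small 860 [41.42 43.66 45.7 ] x -42.22912077811621 40.509356608603824
   y -50 [78.67 81.92 90.41] top z 43.789283946217566
   y -15 [77.7  81.78 87.76] top z 45.52735907890947
   y 28 [79.26 82.47 86.35] top z 44.437183493861134
large 1133 [44.55 47.01 48.94] x -51.520812674745486 38.56828589162963
   y -50 [21.77 26.67 32.  ] top z 47.95812685919524
   y -15 [20.73 26.77 33.2 ] top z 48.87977846022874
   y 28 [22.59 27.21 32.39] top z 47.483425008099786
par 1529 [58.62 59.81 60.97] x -44.36950299195254 33.78197187894567
   y -50 [-36.5  -28.43 -20.74] top z 60.670854225818424
   y -15 [-36.35 -28.39 -20.79] top z 60.66029332428146
   y 28 [-35.16 -27.37 -20.8 ] top z 60.36440747173645
pin 593 [38.66 41.39 42.92] x -35.88179711068662 24.251613898282507
   y -50 [-88.26 -84.15 -72.36] top z 42.62289282683032
   y -15 [-89.   -84.63 -81.61] top z 42.65024333666351
rail x [-33.08  27.19] y [-112.9   124.39]
-112 [-33.03  18.73]
-56 [-33.02  26.22]
0 [-33.02  28.22]
56 [-33.    27.25]
112 [-32.9   22.76]
plate [-29.1  23.7] [123.37 133.27] 51.52577827759636
```

>>> play_rows(increments=[{"x": 22, "y": 53, "z": 0, "wx": 0, "wy": 0, "wz": 0, "jaw": 40}, {"x": 22, "y": 53, "z": 0, "wx": 0, "wy": 0, "wz": 0, "jaw": 40}, {"x": 22, "y": 53, "z": 0, "wx": 0, "wy": 0, "wz": 0, "jaw": 40}, {"x": 22, "y": 53, "z": 0, "wx": 0, "wy": 0, "wz": 0, "jaw": 40}, {"x": 22, "y": 53, "z": 0, "wx": 0, "wy": 0, "wz": 0, "jaw": 40}])

```text
t: 2.12
tool_pos: [0.477, 0.2578, 0.1733]
eef_rot: [180.0, 0.0, 164.6]
contact_force: [1.5, -0.6, 0.6]
finger_gap: 0.0399
grip_force: 0.0
```

>>> play_rows(increments=[{"x": 24, "y": 56, "z": 0, "wx": 0, "wy": 0, "wz": 0, "jaw": 40}, {"x": 0, "y": 0, "z": 0, "wx": 0, "wy": 0, "wz": -9.2, "jaw": 40}, {"x": 0, "y": 0, "z": 0, "wx": 0, "wy": 0, "wz": -9.2, "jaw": 40}, {"x": 0, "y": 0, "z": 0, "wx": 0, "wy": 0, "wz": -9.2, "jaw": 40}, {"x": 0, "y": 0, "z": 0, "wx": 0, "wy": 0, "wz": 0, "jaw": 40}])

```text
t: 2.75
tool_pos: [0.469, 0.3163, 0.173]
eef_rot: [180.0, -0.0, -167.8]
contact_force: [-0.6, 0.2, -0.2]
finger_gap: 0.0403
grip_force: 0.0
```

```bash
python3 - <<'E'
from h import *
np.set_printoptions(precision=2,suppress=True)
s=manip.observe();print(s["t"],s["tool_pos"]*1000,s["eef_rot"],s["q"])
p,d=manip.snapshot("wrist");cv2.imwrite("pics/we.png",p[:,:,::-1]);np.savez("we.npz",p=p,d=d,s=s)
C=cloud("wrist",d,s)
Q=rackframe(C,(.468,.316),12.2);ok=(d>0)&(abs(Q[...,0])<90)&(abs(Q[...,1])<150)
v,u=np.mgrid[:384,:512]; ok&=(v<232);P=Q[ok]
print("desk",np.median(P[abs(P[:,2])<4,2]))
r=P[abs(P[:,2]-10)<3]
print("rail x",np.percentile(r[:,0],[1,99]),"y",np.percentile(r[:,1],[1,99]))
for y0 in(-112,-56,0,56,112):
    w=r[abs(r[:,1]-y0)<5];print(y0,np.percentile(w[:,0],[1,99]))
e=P[(P[:,2]>48)&(P[:,1]<-105)];print("plate",np.percentile(e[:,0],[1,99]),np.percentile(e[:,1],[1,99]),np.median(e[:,2]))
k=P[(P[:,2]>44)&(P[:,2]<50)&(P[:,1]>-112)]
for y0 in(-84,-28,28,84):
    w=k[abs(k[:,1]-y0)<28];print(y0,len(w),"cheek tops x",np.percentile(w[:,0],[2,98]),"y",np.percentile(w[:,1],[2,98]), [np.median(w[(w[:,1]>y0)==b,1]) for b in(0,1)])
E
```

```text
2.75 [469.04 316.27 173.04] [ 180.     -0.02 -167.82] [ 26.18   9.82  90.36   0.01  79.84 -76.  ]
desk -0.06319411580557599
rail x [-33.4   27.39] y [-122.65  114.55]
-112 [-31.38  25.4 ]
-56 [-32.28  28.5 ]
0 [-32.51  27.44]
56 [-33.44  23.5 ]
112 [-33.46  17.28]
plate [-27.66  25.4 ] [-131.59 -121.6 ] 51.36924260323933
-84 307 cheek tops x [-27.03  24.12] y [-102.49  -59.62] [np.float64(-98.89304215672485), np.float64(-62.809360278038035)]
-28 315 cheek tops x [-27.35  23.76] y [-46.68  -2.95] [np.float64(-42.487550660874625), np.float64(-6.4281528885266965)]
28 294 cheek tops x [-28.05  23.02] y [ 9.22 52.43] [np.float64(12.850200558063671), np.float64(49.047346321017045)]
84 316 cheek tops x [-28.8   22.22] y [ 65.32 108.57] [np.float64(68.4719194077021), np.float64(104.53791502551533)]
```

View pics/we.png

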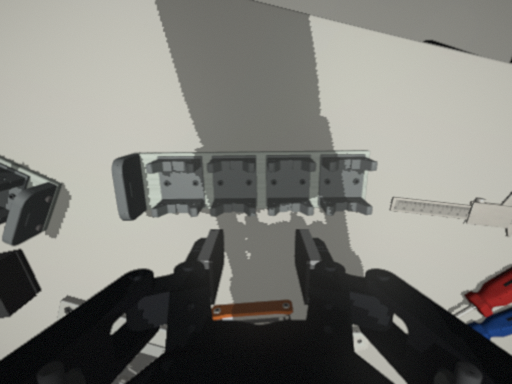

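```bash
cat >> h.py <<'E'
def delta(s,xyz,yaw):
    """remaining tool-frame shift (mm) and wz (deg) to world target (mm)"""
    M=R.from_euler("xyz",s["eef_rot"],degrees=True).as_matrix()
    w=-((yaw-s["eef_rot"][2]+180)%360-180)
    return M.T@(np.array(xyz)-s["tool_pos"]*1000),w
E
python3 - <<'E'
from h import *
np.set_printoptions(precision=2,suppress=True)
f=np.load("wf.npz",allow_pickle=True);s=f["s"].item();d=f["d"];C=cloud("wrist",d,s)
Q=rackframe(C,(.512,-.0295),-15.4);v,u=np.mgrid[:384,:512]
P=Q[(d>0)&(abs(Q[...,0])<40)&(abs(Q[...,1])<112)&(v<232)]
for y0 in(-84,-28,28,84):
    k=P[(P[:,2]>44)&(P[:,2]<50)&(abs(P[:,1]-y0)<28)&(abs(P[:,1]-y0)>10)]
    print(y0,len(k),np.percentile(k[:,0],[2,98]),np.percentile(k[:,1],[2,98]))
def w(c,yaw,x,y):
    a=np.radians(yaw);return np.array([c[0]+x*np.cos(a)-y*np.sin(a),c[1]+x*np.sin(a)+y*np.cos(a)])
for n,x,y,o in[("small",.3,82.5,2.7),("large",-3,27,-.6),("par",.1,-28.5,2.5),("pin",-5.8,-84.7,-3.4)]:
    print("pick",n,w((512,-29.5),-15.4,x-o/2,y))
E0=w((468,316),12.2,-2.3,3.0)
for n,y,o in[("small",-84,2.7),("large",-28,-.6),("par",28,2.5),("pin",84,-3.4)]:
    print("place",n,w(E0,12.8,-o/2,y))
print(delta(manip.observe(),[*w((512,-29.5),-15.4,-1,82.5),130],164.6))
E
```

```text
-84 307 [-27.61  23.77] [-106.42  -63.43]
-28 327 [-27.68  23.91] [-50.83  -6.79]
28 313 [-27.64  23.7 ] [ 5.84 49.05]
84 310 [-27.57  23.26] [ 61.7  104.65]
pick small [532.9   50.32]
pick large [516.57  -2.75]
pick par [503.32 -56.67]
pick pin [ 485.55 -110.07]
place small [482.41 236.23]
place large [471.61 291.21]
place par [457.7  345.47]
place pin [448.17 400.74]
(array([  -7.24, -273.32,   43.04]), np.float64(27.41109022094804))
```

>>> play_rows(increments=[{"x": -1.4, "y": -54.7, "z": 0, "wx": 0, "wy": 0, "wz": 0, "jaw": 34}, {"x": -1.4, "y": -54.7, "z": 0, "wx": 0, "wy": 0, "wz": 0, "jaw": 34}, {"x": -1.4, "y": -54.7, "z": 0, "wx": 0, "wy": 0, "wz": 0, "jaw": 34}, {"x": -1.4, "y": -54.7, "z": 0, "wx": 0, "wy": 0, "wz": 0, "jaw": 34}, {"x": -1.4, "y": -54.7, "z": 0, "wx": 0, "wy": 0, "wz": 0, "jaw": 34}])

```text
t: 3.42
tool_pos: [0.5339, 0.0482, 0.1734]
eef_rot: [180.0, 0.0, -168.0]
contact_force: [-0.3, -0.4, 0.2]
finger_gap: 0.0342
grip_force: 0.0
```

>>> play_rows(increments=[{"x": 0, "y": 0, "z": 15, "wx": 0, "wy": 0, "wz": 9.1, "jaw": 34}, {"x": 0, "y": 0, "z": 15, "wx": 0, "wy": 0, "wz": 9.1, "jaw": 34}, {"x": 0, "y": 0, "z": 15, "wx": 0, "wy": 0, "wz": 9.2, "jaw": 34}, {"x": 0, "y": 0, "z": 15, "wx": 0, "wy": 0, "wz": 0, "jaw": 34}, {"x": 0, "y": 0, "z": 0, "wx": 0, "wy": 0, "wz": 0, "jaw": 34}])

```text
t: 4.05
tool_pos: [0.5331, 0.0499, 0.1122]
eef_rot: [-180.0, -0.1, 164.9]
contact_force: [0.3, 0.6, -0.2]
finger_gap: 0.034
grip_force: 0.0
```

```bash
python3 - <<'E'
from h import *
s=manip.observe();print(s["t"],s["tool_pos"]*1000,s["eef_rot"],delta(s,[532.9,50.3,43.5],164.6))
E
```

```text
4.05 [533.05334099  49.93319311 112.20183545] [-1.79977315e+02 -1.11893829e-01  1.64927341e+02] (array([ 0.10928215,  0.34151363, 68.70205005]), np.float64(0.3273407615053543))
```

>>> play_rows(increments=[{"x": 0.1, "y": 0.3, "z": 20, "wx": 0, "wy": 0, "wz": 0.2, "jaw": 34}, {"x": 0, "y": 0, "z": 20, "wx": 0, "wy": 0, "wz": 0, "jaw": 34}, {"x": 0, "y": 0, "z": 15, "wx": 0, "wy": 0, "wz": 0, "jaw": 34}, {"x": 0, "y": 0, "z": 10, "wx": 0, "wy": 0, "wz": 0, "jaw": 34}, {"x": 0, "y": 0, "z": 3.6, "wx": 0, "wy": 0, "wz": 0, "jaw": 34}])

```text
t: 4.68
tool_pos: [0.5335, 0.0502, 0.0444]
eef_rot: [-180.0, -0.0, 164.6]
contact_force: [-0.7, 0.5, 0.6]
finger_gap: 0.034
grip_force: 0.0
```

>>> play_rows(increments=[{"x": 0, "y": 0, "z": 0, "wx": 0, "wy": 0, "wz": 0, "jaw": 20}, {"x": 0, "y": 0, "z": 0, "wx": 0, "wy": 0, "wz": 0, "jaw": 14}, {"x": 0, "y": 0, "z": 0, "wx": 0, "wy": 0, "wz": 0, "jaw": 8}, {"x": 0, "y": 0, "z": 0, "wx": 0, "wy": 0, "wz": 0, "jaw": 4}, {"x": 0, "y": 0, "z": 0, "wx": 0, "wy": 0, "wz": 0, "jaw": 0}], newtons=35)

```text
t: 5.3
tool_pos: [0.5337, 0.0501, 0.045]
eef_rot: [180.0, 0.0, 164.6]
contact_force: [0.3, -1.4, 5.7]
finger_gap: 0.0093
grip_force: 34.4
```

>>> play_rows(increments=[{"x": 0, "y": 0, "z": -2, "wx": 0, "wy": 0, "wz": 0, "jaw": 0}, {"x": 0, "y": 0, "z": -8, "wx": 0, "wy": 0, "wz": 0, "jaw": 0}, {"x": 0, "y": 0, "z": -25, "wx": 0, "wy": 0, "wz": 0, "jaw": 0}, {"x": 0, "y": 0, "z": -40, "wx": 0, "wy": 0, "wz": 0, "jaw": 0}, {"x": 0, "y": 0, "z": -20, "wx": 0, "wy": 0, "wz": 0, "jaw": 0}])

```text
t: 5.92
tool_pos: [0.5339, 0.0502, 0.1422]
eef_rot: [180.0, 0.1, 164.6]
contact_force: [0.1, -0.5, -1.3]
finger_gap: 0.0097
grip_force: 34.1
```

```bash
cat >> h.py <<'E'
def held(name,rad):
    """look at the held bar: axis in tool frame (mm)"""
    s=manip.observe();p,d=manip.snapshot("wrist");np.savez(name+".npz",p=p,d=d,s=s)
    cv2.imwrite("pics/%s.png"%name,p[:,:,::-1])
    T=np.eye(4);T[:3,:3]=R.from_euler("xyz",s["eef_rot"],degrees=True).as_matrix();T[:3,3]=s["tool_pos"]
    C=(cloud("wrist",d,s)-T[:3,3])@T[:3,:3]*1000
    P=C[(d>0)&(abs(C[...,1])<20)&(abs(C[...,2]-3)<18)&(C[...,0]>14)]
    print(name,len(P),"xmax",np.percentile(P[:,0],[1,99.5]))
    for a in range(15,50,6):
        w=P[(P[:,0]>a)&(P[:,0]<a+6)]
        if len(w)>4:print(a,"y",np.percentile(w[:,1],[3,50,97]).round(1),"z",np.percentile(w[:,2],[5,50]).round(1))
    return s
E
python3 - <<'E'
from h import *
s=held("h1",5.5);print(s["tool_pos"]*1000,s["contact_force"],s["finger_gap"],s["grip_force"])
E
```

```text
h1 1022 xmax [14.30422884 42.36185661]
15 y [-4.   0.5  5.4] z [0.3 2. ]
21 y [-3.   0.5  4.3] z [1.4 2.7]
27 y [-2.9  0.9  4.3] z [1.3 2.7]
33 y [-2.9  0.5  4.3] z [1.3 2.8]
39 y [-2.8  0.9  4.2] z [1.4 3.3]
[533.8996927   50.21582058 142.17188363] [ 0.14109555 -0.48243549 -1.33668821] 0.009691982418581838 34.1105842217803
```

View pics/h1.png

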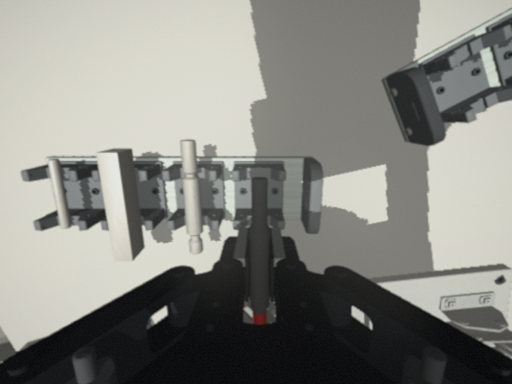

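>>> play_rows(increments=[{"x": 24.5, "y": 41.4, "z": 0, "wx": 0, "wy": 0, "wz": 0, "jaw": 0}, {"x": 24.5, "y": 41.4, "z": 0, "wx": 0, "wy": 0, "wz": 0, "jaw": 0}, {"x": 24.5, "y": 41.4, "z": 0, "wx": 0, "wy": 0, "wz": 0, "jaw": 0}, {"x": 24.5, "y": 41.3, "z": 0, "wx": 0, "wy": 0, "wz": 0, "jaw": 0}, {"x": 0, "y": 0, "z": 0, "wx": 0, "wy": 0, "wz": -9.4, "jaw": 0}])

```text
t: 6.6
tool_pos: [0.4817, 0.2384, 0.1394]
eef_rot: [180.0, -0.0, 174.3]
contact_force: [0.4, -0.7, -0.5]
finger_gap: 0.0093
grip_force: 34.3
```

>>> play_rows(increments=[{"x": 0, "y": 0, "z": 15, "wx": 0, "wy": 0, "wz": -9.4, "jaw": 0}, {"x": 0, "y": 0, "z": 25, "wx": 0, "wy": 0, "wz": -9.4, "jaw": 0}, {"x": 0, "y": 0, "z": 20, "wx": 0, "wy": 0, "wz": 0, "jaw": 0}, {"x": 0, "y": 0, "z": 0, "wx": 0, "wy": 0, "wz": 0, "jaw": 0}, {"x": 0, "y": 0, "z": 0, "wx": 0, "wy": 0, "wz": 0, "jaw": 0}])

```text
t: 7.22
tool_pos: [0.4832, 0.2358, 0.0804]
eef_rot: [180.0, 0.0, -167.2]
contact_force: [0.3, 0.3, -0.9]
finger_gap: 0.0091
grip_force: 34.3
```

```bash
python3 - <<'E'
from h import *
s=manip.observe();print(s["t"],s["tool_pos"]*1000,s["eef_rot"],delta(s,[483.35,235.83,45],192.8),s["contact_force"])
E
```

```text
7.225 [483.17814466 235.83398985  80.41233075] [ 1.79994796e+02  2.95057567e-02 -1.67214502e+02] (array([-0.14847489, -0.04513939, 35.41240795]), np.float64(-0.014501836624731368)) [ 0.3420956   0.32611024 -0.90691945]
```

>>> play_rows(increments=[{"x": -0.1, "y": 0, "z": 14, "wx": 0, "wy": 0, "wz": 0, "jaw": 0}, {"x": 0, "y": 0, "z": 11, "wx": 0, "wy": 0, "wz": 0, "jaw": 0}, {"x": 0, "y": 0, "z": 6, "wx": 0, "wy": 0, "wz": 0, "jaw": 0}, {"x": 0, "y": 0, "z": 2, "wx": 0, "wy": 0, "wz": 0, "jaw": 0}, {"x": 0, "y": 0, "z": 0.5, "wx": 0, "wy": 0, "wz": 0, "jaw": 0}])

```text
t: 7.85
tool_pos: [0.4831, 0.2358, 0.0462]
eef_rot: [180.0, -0.0, -167.2]
contact_force: [-0.3, -0.6, -0.3]
finger_gap: 0.0092
grip_force: 34.3
```

>>> play_rows(increments=[{"x": 0, "y": 0, "z": 0.5, "wx": 0, "wy": 0, "wz": 0, "jaw": 0}, {"x": 0, "y": 0, "z": 0.5, "wx": 0, "wy": 0, "wz": 0, "jaw": 0}, {"x": 0, "y": 0, "z": 0.4, "wx": 0, "wy": 0, "wz": 0, "jaw": 0}, {"x": 0, "y": 0, "z": 0.3, "wx": 0, "wy": 0, "wz": 0, "jaw": 0}, {"x": 0, "y": 0, "z": 0, "wx": 0, "wy": 0, "wz": 0, "jaw": 0}])

```text
t: 8.48
tool_pos: [0.4832, 0.2359, 0.045]
eef_rot: [180.0, 0.0, -167.2]
contact_force: [-1.9, 0.2, 7.9]
finger_gap: 0.0095
grip_force: 35.1
```

>>> play_rows(increments=[{"x": 0, "y": 0, "z": -0.3, "wx": 0, "wy": 0, "wz": 0, "jaw": 11}, {"x": 0, "y": 0, "z": 0, "wx": 0, "wy": 0, "wz": 0, "jaw": 13}, {"x": 0, "y": 0, "z": 0, "wx": 0, "wy": 0, "wz": 0, "jaw": 18}, {"x": 0, "y": 0, "z": 0, "wx": 0, "wy": 0, "wz": 0, "jaw": 26}, {"x": 0, "y": 0, "z": 0, "wx": 0, "wy": 0, "wz": 0, "jaw": 34}])

```text
t: 9.1
tool_pos: [0.483, 0.2358, 0.0447]
eef_rot: [180.0, -0.0, -167.2]
contact_force: [-0.7, 0.0, -0.0]
finger_gap: 0.0339
grip_force: 0.0
```

>>> play_rows(increments=[{"x": 0, "y": 0, "z": -5, "wx": 0, "wy": 0, "wz": 0, "jaw": 34}, {"x": 0, "y": 0, "z": -20, "wx": 0, "wy": 0, "wz": 0, "jaw": 34}, {"x": 0, "y": 0, "z": -35, "wx": 0, "wy": 0, "wz": 0, "jaw": 34}, {"x": 0, "y": 0, "z": -30, "wx": 0, "wy": 0, "wz": 0, "jaw": 34}, {"x": 0, "y": 0, "z": -5, "wx": 0, "wy": 0, "wz": 0, "jaw": 34}])

```text
t: 9.72
tool_pos: [0.4838, 0.2361, 0.1421]
eef_rot: [180.0, 0.2, -167.2]
contact_force: [0.5, -0.1, -1.3]
finger_gap: 0.034
grip_force: 0.0
```

```bash
cat >> h.py <<'E'
def placed(name,y0,zt,dia,L):
    """wrist view: bar against cheeks of the trough at y0, in nominal empty-rack frame"""
    s=manip.observe();p,d=manip.snapshot("wrist");np.savez(name+".npz",p=p,d=d,s=s)
    cv2.imwrite("pics/%s.png"%name,p[:,:,::-1]);C=cloud("wrist",d,s)
    E0=np.array([.465119,.318446])
    Q=rackframe(C,E0,12.8);P=Q[(d>0)&(abs(Q[...,0])<65)&(abs(Q[...,1]-y0)<27)]
    k=P[(P[:,2]>43)&(P[:,2]<50)&(abs(P[:,1]-y0)>10)]
    print("cheeks x",np.percentile(k[:,0],[2,98]).round(1),"y",np.percentile(k[:,1]-y0,[2,98]).round(1),len(k))
    t=P[(abs(P[:,2]-zt)<4)&(abs(P[:,1]-y0)<10)]
    print("bar x",np.percentile(t[:,0],[.5,99.5]).round(1))
    for a,b in((-60,-30),(-15,15),(30,60)):
        w=t[(t[:,0]>a)&(t[:,0]<b)]
        if len(w)>4:print(a,"y",(np.percentile(w[:,1],[3,50,97])-y0).round(1),"top",np.percentile(w[:,2],[50,95]).round(1))
    return s
E
python3 - <<'E'
from h import *
s=placed("p1",-84,45,11,86);print(s["t"],s["tool_pos"]*1000,delta(s,[516.6,-2.7,45],164.6))
E
```

```text
cheeks x [-25.6  25.7] y [-20.9  21.7] 436
bar x [-42.4  43. ]
-60 y [-2.8  0.4  3.7] top [42.6 43.9]
-15 y [-4.7  0.4  5.5] top [44.2 45.7]
30 y [-3.2  0.4  3.9] top [42.9 44.2]
9.725 [483.77084318 236.06904691 142.1404228 ] (array([  21.23100642, -240.14306693,   96.98053833]), np.float64(28.20433962930076))
```

View pics/p1.png

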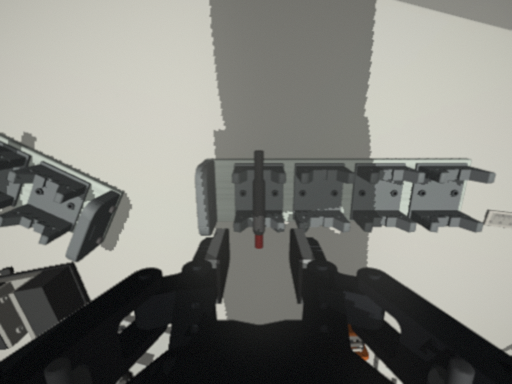

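>>> play_rows(increments=[{"x": 4.2, "y": -48, "z": 0, "wx": 0, "wy": 0, "wz": 0, "jaw": 34}, {"x": 4.2, "y": -48, "z": 0, "wx": 0, "wy": 0, "wz": 0, "jaw": 34}, {"x": 4.3, "y": -48, "z": 0, "wx": 0, "wy": 0, "wz": 0, "jaw": 34}, {"x": 4.3, "y": -48, "z": 0, "wx": 0, "wy": 0, "wz": 0, "jaw": 34}, {"x": 4.2, "y": -48.1, "z": 0, "wx": 0, "wy": 0, "wz": 0, "jaw": 34}])

```text
t: 10.4
tool_pos: [0.5152, -0.0046, 0.1389]
eef_rot: [180.0, -0.1, -167.2]
contact_force: [1.0, 1.0, -0.6]
finger_gap: 0.0339
grip_force: 0.0
```

>>> play_rows(increments=[{"x": 0, "y": 0, "z": 10, "wx": 0, "wy": 0, "wz": 9.4, "jaw": 34}, {"x": 0, "y": 0, "z": 10, "wx": 0, "wy": 0, "wz": 9.4, "jaw": 34}, {"x": 0, "y": 0, "z": 10, "wx": 0, "wy": 0, "wz": 9.4, "jaw": 34}, {"x": 0, "y": 0, "z": 10, "wx": 0, "wy": 0, "wz": 0, "jaw": 34}, {"x": 0, "y": 0, "z": 0, "wx": 0, "wy": 0, "wz": 0, "jaw": 34}])

```text
t: 11.02
tool_pos: [0.515, -0.003, 0.0986]
eef_rot: [-180.0, -0.1, 164.8]
contact_force: [0.3, -0.1, 0.1]
finger_gap: 0.0344
grip_force: 0.0
```

```bash
python3 - <<'E'
from h import *
s=manip.observe();print(s["t"],s["tool_pos"]*1000,s["eef_rot"],delta(s,[516.6,-2.7,45],164.6))
E
```

```text
11.025 [514.95723607  -2.96970713  98.63099557] [-1.79986032e+02 -1.17891004e-01  1.64821364e+02] (array([-1.62518465,  0.7034953 , 53.62759523]), np.float64(0.22136413376651376))
```

>>> play_rows(increments=[{"x": -1.6, "y": 0.7, "z": 17, "wx": 0, "wy": 0, "wz": 0.2, "jaw": 34}, {"x": 0, "y": 0, "z": 17, "wx": 0, "wy": 0, "wz": 0, "jaw": 34}, {"x": 0, "y": 0, "z": 12, "wx": 0, "wy": 0, "wz": 0, "jaw": 34}, {"x": 0, "y": 0, "z": 6, "wx": 0, "wy": 0, "wz": 0, "jaw": 34}, {"x": 0, "y": 0, "z": 1.6, "wx": 0, "wy": 0, "wz": 0, "jaw": 34}])

```text
t: 11.65
tool_pos: [0.5172, -0.0028, 0.0459]
eef_rot: [-180.0, -0.0, 164.4]
contact_force: [0.8, -0.9, 0.1]
finger_gap: 0.0343
grip_force: 0.0
```

>>> play_rows(increments=[{"x": 0, "y": 0, "z": 0, "wx": 0, "wy": 0, "wz": 0, "jaw": 22}, {"x": 0, "y": 0, "z": 0, "wx": 0, "wy": 0, "wz": 0, "jaw": 16}, {"x": 0, "y": 0, "z": 0, "wx": 0, "wy": 0, "wz": 0, "jaw": 12}, {"x": 0, "y": 0, "z": 0, "wx": 0, "wy": 0, "wz": 0, "jaw": 6}, {"x": 0, "y": 0, "z": 0, "wx": 0, "wy": 0, "wz": 0, "jaw": 0}], newtons=40)

```text
t: 12.28
tool_pos: [0.5175, -0.0029, 0.0466]
eef_rot: [180.0, 0.0, 164.4]
contact_force: [-1.9, 0.8, 6.8]
finger_gap: 0.0127
grip_force: 39.2
```

>>> play_rows(increments=[{"x": 0, "y": 0, "z": -2, "wx": 0, "wy": 0, "wz": 0, "jaw": 0}, {"x": 0, "y": 0, "z": -8, "wx": 0, "wy": 0, "wz": 0, "jaw": 0}, {"x": 0, "y": 0, "z": -25, "wx": 0, "wy": 0, "wz": 0, "jaw": 0}, {"x": 0, "y": 0, "z": -40, "wx": 0, "wy": 0, "wz": 0, "jaw": 0}, {"x": 0, "y": 0, "z": -20, "wx": 0, "wy": 0, "wz": 0, "jaw": 0}])

```text
t: 12.9
tool_pos: [0.5178, -0.0029, 0.1437]
eef_rot: [180.0, 0.1, 164.4]
contact_force: [-0.2, 0.6, -0.2]
finger_gap: 0.0126
grip_force: 39.0
```

```bash
python3 - <<'E'
from h import *
s=held("h2",7);print(s["t"],s["tool_pos"]*1000,s["eef_rot"],delta(s,[471.75,290.6,46],192.8))
E
```

```text
h2 1887 xmax [14.46414634 49.89756845]
15 y [-5.4  0.4  6.9] z [-2.2  0. ]
21 y [-4.3  0.4  5.7] z [-1.1  0.6]
27 y [-4.8  0.9  6.1] z [-1.4 -0.1]
33 y [-4.7  0.5  6.1] z [-1.5  0. ]
39 y [-4.6  0.9  6. ] z [-1.5  0. ]
45 y [-4.6  0.9  6. ] z [-1.3  0.5]
12.9 [517.76355726  -2.87240002 143.70837556] [1.79982422e+02 1.32024373e-01 1.64400839e+02] (array([123.45994268, 270.25957476,  97.50706891]), np.float64(-28.399161290539695))
```

>>> play_rows(increments=[{"x": 24.5, "y": 54.1, "z": 0, "wx": 0, "wy": 0, "wz": 0, "jaw": 0}, {"x": 24.5, "y": 54.1, "z": 0, "wx": 0, "wy": 0, "wz": 0, "jaw": 0}, {"x": 24.5, "y": 54.1, "z": 0, "wx": 0, "wy": 0, "wz": 0, "jaw": 0}, {"x": 24.5, "y": 54.2, "z": 0, "wx": 0, "wy": 0, "wz": 0, "jaw": 0}, {"x": 24.6, "y": 54.2, "z": 0, "wx": 0, "wy": 0, "wz": 0, "jaw": 0}])

```text
t: 13.58
tool_pos: [0.4713, 0.2927, 0.1412]
eef_rot: [180.0, 0.0, 164.4]
contact_force: [1.4, 0.3, -0.4]
finger_gap: 0.0127
grip_force: 39.2
```

>>> play_rows(increments=[{"x": 0, "y": 0, "z": 5, "wx": 0, "wy": 0, "wz": -9.4, "jaw": 0}, {"x": 0, "y": 0, "z": 15, "wx": 0, "wy": 0, "wz": -9.5, "jaw": 0}, {"x": 0, "y": 0, "z": 20, "wx": 0, "wy": 0, "wz": -9.5, "jaw": 0}, {"x": 0, "y": 0, "z": 20, "wx": 0, "wy": 0, "wz": 0, "jaw": 0}, {"x": 0, "y": 0, "z": 0, "wx": 0, "wy": 0, "wz": 0, "jaw": 0}])

```text
t: 14.2
tool_pos: [0.4712, 0.2905, 0.0799]
eef_rot: [-180.0, -0.2, -167.2]
contact_force: [0.4, -0.4, -1.2]
finger_gap: 0.0127
grip_force: 39.3
```

```bash
python3 - <<'E'
from h import *
s=manip.observe();print(s["t"],s["tool_pos"]*1000,s["eef_rot"],delta(s,[472.5,290.8,46.5],192.8),s["contact_force"])
E
```

```text
14.2 [471.18751003 290.51204169  79.88038175] [-1.79972105e+02 -1.60223026e-01 -1.67214418e+02] (array([-1.43701312e+00,  6.61010867e-03,  3.33764945e+01]), np.float64(-0.014418001752801501)) [ 0.41627099 -0.3639147  -1.24478088]
```

>>> play_rows(increments=[{"x": -1, "y": 0, "z": 13, "wx": 0, "wy": 0, "wz": 0, "jaw": 0}, {"x": 0, "y": 0, "z": 10, "wx": 0, "wy": 0, "wz": 0, "jaw": 0}, {"x": 0, "y": 0, "z": 6, "wx": 0, "wy": 0, "wz": 0, "jaw": 0}, {"x": 0, "y": 0, "z": 2, "wx": 0, "wy": 0, "wz": 0, "jaw": 0}, {"x": 0, "y": 0, "z": 0.5, "wx": 0, "wy": 0, "wz": 0, "jaw": 0}])

```text
t: 14.82
tool_pos: [0.473, 0.2912, 0.0498]
eef_rot: [180.0, 0.0, -167.2]
contact_force: [0.0, -0.6, -0.7]
finger_gap: 0.0131
grip_force: 39.3
```

>>> play_rows(increments=[{"x": 0, "y": 0, "z": 0.4, "wx": 0, "wy": 0, "wz": 0, "jaw": 0}, {"x": 0, "y": 0, "z": 0.4, "wx": 0, "wy": 0, "wz": 0, "jaw": 0}, {"x": 0, "y": 0, "z": 0.3, "wx": 0, "wy": 0, "wz": 0, "jaw": 0}, {"x": 0, "y": 0, "z": 0, "wx": 0, "wy": 0, "wz": 0, "jaw": 0}, {"x": 0, "y": 0, "z": 0, "wx": 0, "wy": 0, "wz": 0, "jaw": 0}])

```text
t: 15.45
tool_pos: [0.4729, 0.2911, 0.0486]
eef_rot: [180.0, -0.0, -167.2]
contact_force: [-0.1, -0.5, -0.5]
finger_gap: 0.0121
grip_force: 39.3
```

>>> play_rows(increments=[{"x": 0.4, "y": -0.2, "z": 0.8, "wx": 0, "wy": 0, "wz": 0, "jaw": 0}, {"x": 0, "y": 0, "z": 0.7, "wx": 0, "wy": 0, "wz": 0, "jaw": 0}, {"x": 0, "y": 0, "z": 0.4, "wx": 0, "wy": 0, "wz": 0, "jaw": 0}, {"x": 0, "y": 0, "z": 0.3, "wx": 0, "wy": 0, "wz": 0, "jaw": 0}, {"x": 0, "y": 0, "z": 0, "wx": 0, "wy": 0, "wz": 0, "jaw": 0}])

```text
t: 16.08
tool_pos: [0.4726, 0.2908, 0.0467]
eef_rot: [180.0, -0.0, -167.2]
contact_force: [-2.5, -1.4, 5.2]
finger_gap: 0.0125
grip_force: 40.2
```

Contact (5 N). Release and rise.

>>> play_rows(increments=[{"x": 0, "y": 0, "z": -0.2, "wx": 0, "wy": 0, "wz": 0, "jaw": 14}, {"x": 0, "y": 0, "z": 0, "wx": 0, "wy": 0, "wz": 0, "jaw": 16}, {"x": 0, "y": 0, "z": 0, "wx": 0, "wy": 0, "wz": 0, "jaw": 21}, {"x": 0, "y": 0, "z": 0, "wx": 0, "wy": 0, "wz": 0, "jaw": 28}, {"x": 0, "y": 0, "z": 0, "wx": 0, "wy": 0, "wz": 0, "jaw": 36}])

```text
t: 16.7
tool_pos: [0.4726, 0.2908, 0.0465]
eef_rot: [180.0, -0.0, -167.2]
contact_force: [-0.3, 0.5, 0.2]
finger_gap: 0.0362
grip_force: 0.0
```

>>> play_rows(increments=[{"x": 0, "y": 0, "z": -5, "wx": 0, "wy": 0, "wz": 0, "jaw": 36}, {"x": 0, "y": 0, "z": -20, "wx": 0, "wy": 0, "wz": 0, "jaw": 36}, {"x": 0, "y": 0, "z": -35, "wx": 0, "wy": 0, "wz": 0, "jaw": 36}, {"x": 0, "y": 0, "z": -30, "wx": 0, "wy": 0, "wz": 0, "jaw": 36}, {"x": 0, "y": 0, "z": -5, "wx": 0, "wy": 0, "wz": 0, "jaw": 36}])

```text
t: 17.32
tool_pos: [0.4733, 0.2912, 0.144]
eef_rot: [180.0, 0.2, -167.2]
contact_force: [0.3, 0.0, 0.6]
finger_gap: 0.0359
grip_force: 0.0
```

```bash
python3 - <<'E'
from h import *
s=placed("p2",-28,48,14,98);print(s["t"],s["tool_pos"]*1000,delta(s,[503.3,-56.7,50.5],164.6))
E
```

```text
cheeks x [-25.7  25.5] y [-21.   21.9] 433
bar x [-47.8  48.3]
-60 y [-4.3  0.5  5.3] top [46.7 48.1]
-15 y [-5.4  0.5  7.1] top [47.5 49.1]
30 y [-3.9  0.5  4.9] top [46.3 47.7]
17.325 [473.33819438 291.1859246  143.99108377] (array([  48.19040883, -345.94153232,   93.0862492 ]), np.float64(28.203548449073992))
```

>>> play_rows(increments=[{"x": 8, "y": -57.6, "z": 0, "wx": 0, "wy": 0, "wz": 0, "jaw": 36}, {"x": 8, "y": -57.6, "z": 0, "wx": 0, "wy": 0, "wz": 0, "jaw": 36}, {"x": 8, "y": -57.6, "z": 0, "wx": 0, "wy": 0, "wz": 0, "jaw": 36}, {"x": 8, "y": -57.7, "z": 0, "wx": 0, "wy": 0, "wz": 0, "jaw": 36}, {"x": 8, "y": -57.7, "z": 0, "wx": 0, "wy": 0, "wz": 0, "jaw": 36}])

```text
t: 18.0
tool_pos: [0.4969, -0.0009, 0.1408]
eef_rot: [180.0, -0.1, -167.2]
contact_force: [0.1, 0.8, 0.8]
finger_gap: 0.0358
grip_force: 0.0
```

>>> play_rows(increments=[{"x": 8.2, "y": -57.7, "z": 0, "wx": 0, "wy": 0, "wz": 0, "jaw": 36}, {"x": 0, "y": 0, "z": 0, "wx": 0, "wy": 0, "wz": 9.4, "jaw": 36}, {"x": 0, "y": 0, "z": 10, "wx": 0, "wy": 0, "wz": 9.4, "jaw": 36}, {"x": 0, "y": 0, "z": 10, "wx": 0, "wy": 0, "wz": 9.4, "jaw": 36}, {"x": 0, "y": 0, "z": 10, "wx": 0, "wy": 0, "wz": 0, "jaw": 36}])

```text
t: 18.62
tool_pos: [0.5018, -0.0571, 0.1104]
eef_rot: [-180.0, -0.1, 164.6]
contact_force: [-0.6, 0.5, -0.6]
finger_gap: 0.0359
grip_force: 0.0
```

```bash
python3 - <<'E'
from h import *
s=manip.observe();print(s["t"],s["tool_pos"]*1000,s["eef_rot"],delta(s,[503.3,-56.7,49],164.6))
E
```

```text
18.625 [501.83069046 -57.11144115 110.37203552] [-1.79999235e+02 -7.48908672e-02  1.64638150e+02] (array([-1.38803526,  0.78680197, 61.37026315]), np.float64(0.03814992052602406))
```

>>> play_rows(increments=[{"x": -0.6, "y": 0.5, "z": 20, "wx": 0, "wy": 0, "wz": 0, "jaw": 36}, {"x": 0, "y": 0, "z": 18, "wx": 0, "wy": 0, "wz": 0, "jaw": 36}, {"x": 0, "y": 0, "z": 13, "wx": 0, "wy": 0, "wz": 0, "jaw": 36}, {"x": 0, "y": 0, "z": 7, "wx": 0, "wy": 0, "wz": 0, "jaw": 36}, {"x": 0, "y": 0, "z": 2, "wx": 0, "wy": 0, "wz": 0, "jaw": 36}])

```text
t: 19.25
tool_pos: [0.5029, -0.0568, 0.0513]
eef_rot: [-180.0, -0.0, 164.7]
contact_force: [0.6, 0.1, 0.1]
finger_gap: 0.0362
grip_force: 0.0
```

>>> play_rows(increments=[{"x": 0, "y": 0, "z": 0, "wx": 0, "wy": 0, "wz": 0, "jaw": 24}, {"x": 0, "y": 0, "z": 0, "wx": 0, "wy": 0, "wz": 0, "jaw": 18}, {"x": 0, "y": 0, "z": 0, "wx": 0, "wy": 0, "wz": 0, "jaw": 14}, {"x": 0, "y": 0, "z": 0, "wx": 0, "wy": 0, "wz": 0, "jaw": 8}, {"x": 0, "y": 0, "z": 0, "wx": 0, "wy": 0, "wz": 0, "jaw": 2}], newtons=55)

```text
t: 19.88
tool_pos: [0.5032, -0.0569, 0.0522]
eef_rot: [-180.0, 0.0, 164.6]
contact_force: [-1.5, 0.6, 5.6]
finger_gap: 0.0158
grip_force: 53.7
```

>>> play_rows(increments=[{"x": 0, "y": 0, "z": -2, "wx": 0, "wy": 0, "wz": 0, "jaw": 2}, {"x": 0, "y": 0, "z": -8, "wx": 0, "wy": 0, "wz": 0, "jaw": 2}, {"x": 0, "y": 0, "z": -25, "wx": 0, "wy": 0, "wz": 0, "jaw": 2}, {"x": 0, "y": 0, "z": -40, "wx": 0, "wy": 0, "wz": 0, "jaw": 2}, {"x": 0, "y": 0, "z": -20, "wx": 0, "wy": 0, "wz": 0, "jaw": 2}])

```text
t: 20.5
tool_pos: [0.5034, -0.0569, 0.1491]
eef_rot: [180.0, 0.1, 164.6]
contact_force: [0.4, -0.1, -1.3]
finger_gap: 0.0152
grip_force: 53.6
```

```bash
python3 - <<'E'
from h import *
s=held("h3",8);print(s["t"],s["tool_pos"]*1000,s["eef_rot"],delta(s,[457.85,344.9,50],192.8))
E
```

```text
h3 2646 xmax [14.29698766 43.36792156]
15 y [-6.9  0.4  8.1] z [-8.7 -7.6]
21 y [-6.8  0.4  8. ] z [-8.6 -7.6]
27 y [-6.6  0.4  7.9] z [-8.8 -7.7]
33 y [-6.8  0.9  8.2] z [-8.7 -7.7]
39 y [-6.8  0.9  8.1] z [-8.4 -6.5]
20.5 [503.43566702 -56.94701104 149.12031499] [1.79999512e+02 1.36790754e-01 1.64604335e+02] (array([150.86968379, 375.32385968,  98.76360178]), np.float64(-28.195665168980497))
```

>>> play_rows(increments=[{"x": 21.6, "y": 53.6, "z": 0, "wx": 0, "wy": 0, "wz": 0, "jaw": 2}, {"x": 21.6, "y": 53.6, "z": 0, "wx": 0, "wy": 0, "wz": 0, "jaw": 2}, {"x": 21.6, "y": 53.6, "z": 0, "wx": 0, "wy": 0, "wz": 0, "jaw": 2}, {"x": 21.5, "y": 53.6, "z": 0, "wx": 0, "wy": 0, "wz": 0, "jaw": 2}, {"x": 21.5, "y": 53.6, "z": 0, "wx": 0, "wy": 0, "wz": 0, "jaw": 2}])

```text
t: 21.18
tool_pos: [0.4696, 0.232, 0.1465]
eef_rot: [180.0, 0.0, 164.6]
contact_force: [0.5, -0.0, -1.8]
finger_gap: 0.0152
grip_force: 53.9
```

>>> play_rows(increments=[{"x": 21.5, "y": 53.6, "z": 0, "wx": 0, "wy": 0, "wz": 0, "jaw": 2}, {"x": 21.5, "y": 53.7, "z": 0, "wx": 0, "wy": 0, "wz": 0, "jaw": 2}, {"x": 0, "y": 0, "z": 0, "wx": 0, "wy": 0, "wz": -9.4, "jaw": 2}, {"x": 0, "y": 0, "z": 0, "wx": 0, "wy": 0, "wz": -9.4, "jaw": 2}, {"x": 0, "y": 0, "z": 10, "wx": 0, "wy": 0, "wz": -9.4, "jaw": 2}])

```text
t: 21.8
tool_pos: [0.4572, 0.3454, 0.1366]
eef_rot: [180.0, 0.0, -166.9]
contact_force: [-0.2, -0.0, -1.8]
finger_gap: 0.0151
grip_force: 54.1
```

>>> play_rows(increments=[{"x": 0, "y": 0, "z": 25, "wx": 0, "wy": 0, "wz": 0, "jaw": 2}, {"x": 0, "y": 0, "z": 20, "wx": 0, "wy": 0, "wz": 0, "jaw": 2}, {"x": 0, "y": 0, "z": 10, "wx": 0, "wy": 0, "wz": 0, "jaw": 2}, {"x": 0, "y": 0, "z": 0, "wx": 0, "wy": 0, "wz": 0, "jaw": 2}, {"x": 0, "y": 0, "z": 0, "wx": 0, "wy": 0, "wz": 0, "jaw": 2}])

```text
t: 22.42
tool_pos: [0.4575, 0.3452, 0.0824]
eef_rot: [180.0, 0.0, -167.2]
contact_force: [-0.0, 0.4, -1.6]
finger_gap: 0.0155
grip_force: 54.1
```

```bash
python3 - <<'E'
from h import *
s=manip.observe();print(s["t"],s["tool_pos"]*1000,s["eef_rot"],delta(s,[457.85,344.9,52],192.8),s["contact_force"])
E
```

```text
22.425 [457.54238532 345.22167132  82.35468184] [ 1.79979035e+02  4.98898451e-02 -1.67201646e+02] (array([-0.20228425, -0.39292944, 30.35472775]), np.float64(-0.0016458915978319055)) [-0.00229652  0.44811591 -1.59594422]
```

>>> play_rows(increments=[{"x": -0.1, "y": -0.3, "z": 12, "wx": 0, "wy": 0, "wz": 0, "jaw": 2}, {"x": 0, "y": 0, "z": 9, "wx": 0, "wy": 0, "wz": 0, "jaw": 2}, {"x": 0, "y": 0, "z": 5, "wx": 0, "wy": 0, "wz": 0, "jaw": 2}, {"x": 0, "y": 0, "z": 2, "wx": 0, "wy": 0, "wz": 0, "jaw": 2}, {"x": 0, "y": 0, "z": 0, "wx": 0, "wy": 0, "wz": 0, "jaw": 2}])

```text
t: 23.05
tool_pos: [0.4574, 0.3448, 0.0536]
eef_rot: [180.0, -0.0, -167.2]
contact_force: [0.3, -0.2, -1.2]
finger_gap: 0.0151
grip_force: 54.1
```

>>> play_rows(increments=[{"x": 0, "y": 0, "z": 0.6, "wx": 0, "wy": 0, "wz": 0, "jaw": 2}, {"x": 0, "y": 0, "z": 0.5, "wx": 0, "wy": 0, "wz": 0, "jaw": 2}, {"x": 0, "y": 0, "z": 0.4, "wx": 0, "wy": 0, "wz": 0, "jaw": 2}, {"x": 0, "y": 0, "z": 0.3, "wx": 0, "wy": 0, "wz": 0, "jaw": 2}, {"x": 0, "y": 0, "z": 0, "wx": 0, "wy": 0, "wz": 0, "jaw": 2}])

```text
t: 23.68
tool_pos: [0.4574, 0.3448, 0.0522]
eef_rot: [180.0, 0.0, -167.2]
contact_force: [-2.3, -1.2, 5.2]
finger_gap: 0.0153
grip_force: 55.2
```

>>> play_rows(increments=[{"x": 0, "y": 0, "z": -0.2, "wx": 0, "wy": 0, "wz": 0, "jaw": 17}, {"x": 0, "y": 0, "z": 0, "wx": 0, "wy": 0, "wz": 0, "jaw": 19}, {"x": 0, "y": 0, "z": 0, "wx": 0, "wy": 0, "wz": 0, "jaw": 24}, {"x": 0, "y": 0, "z": 0, "wx": 0, "wy": 0, "wz": 0, "jaw": 30}, {"x": 0, "y": 0, "z": 0, "wx": 0, "wy": 0, "wz": 0, "jaw": 36}])

```text
t: 24.3
tool_pos: [0.4574, 0.3447, 0.052]
eef_rot: [180.0, -0.0, -167.2]
contact_force: [0.4, 0.0, 0.0]
finger_gap: 0.0362
grip_force: 0.0
```

>>> play_rows(increments=[{"x": 0, "y": 0, "z": -5, "wx": 0, "wy": 0, "wz": 0, "jaw": 36}, {"x": 0, "y": 0, "z": -20, "wx": 0, "wy": 0, "wz": 0, "jaw": 36}, {"x": 0, "y": 0, "z": -35, "wx": 0, "wy": 0, "wz": 0, "jaw": 36}, {"x": 0, "y": 0, "z": -30, "wx": 0, "wy": 0, "wz": 0, "jaw": 36}, {"x": 0, "y": 0, "z": -5, "wx": 0, "wy": 0, "wz": 0, "jaw": 36}])

```text
t: 24.92
tool_pos: [0.4581, 0.3452, 0.1495]
eef_rot: [179.9, 0.2, -167.2]
contact_force: [-0.5, 0.4, -1.8]
finger_gap: 0.0363
grip_force: 0.0
```

```bash
python3 - <<'E'
from h import *
s=placed("p3",28,60,16,90);print(s["t"],s["tool_pos"]*1000,delta(s,[485.5,-110,43],164.6))
E
```

```text
cheeks x [-25.6  25.7] y [-21.2  21.6] 401
bar x [-44.5  45. ]
-60 y [-7.2  0.6  8.3] top [59.8 60.9]
-15 y [-6.7  0.5  7.9] top [59.9 61. ]
30 y [-7.1  0.5  8.2] top [59.8 60.9]
24.925 [458.07743748 345.18303164 149.4531597 ] (array([  74.49457953, -450.0489256 ,  105.74680432]), np.float64(28.204817465969086))
```

>>> play_rows(increments=[{"x": 9.3, "y": -56.2, "z": 0, "wx": 0, "wy": 0, "wz": 0, "jaw": 30}, {"x": 9.3, "y": -56.2, "z": 0, "wx": 0, "wy": 0, "wz": 0, "jaw": 30}, {"x": 9.3, "y": -56.2, "z": 0, "wx": 0, "wy": 0, "wz": 0, "jaw": 30}, {"x": 9.3, "y": -56.2, "z": 0, "wx": 0, "wy": 0, "wz": 0, "jaw": 30}, {"x": 9.3, "y": -56.3, "z": 0, "wx": 0, "wy": 0, "wz": 0, "jaw": 30}])

```text
t: 25.6
tool_pos: [0.4737, 0.0586, 0.1462]
eef_rot: [180.0, -0.1, -167.2]
contact_force: [2.3, -0.1, 1.5]
finger_gap: 0.0299
grip_force: 0.0
```

>>> play_rows(increments=[{"x": 9.3, "y": -56.3, "z": 0, "wx": 0, "wy": 0, "wz": 0, "jaw": 30}, {"x": 9.3, "y": -56.3, "z": 0, "wx": 0, "wy": 0, "wz": 0, "jaw": 30}, {"x": 9.4, "y": -56.3, "z": 0, "wx": 0, "wy": 0, "wz": 0, "jaw": 30}, {"x": 0, "y": 0, "z": 5, "wx": 0, "wy": 0, "wz": 9.4, "jaw": 30}, {"x": 0, "y": 0, "z": 10, "wx": 0, "wy": 0, "wz": 9.4, "jaw": 30}])

```text
t: 26.22
tool_pos: [0.4841, -0.1114, 0.131]
eef_rot: [180.0, -0.1, 173.6]
contact_force: [-0.2, 0.6, 0.0]
finger_gap: 0.0297
grip_force: 0.0
```

>>> play_rows(increments=[{"x": 0, "y": 0, "z": 10, "wx": 0, "wy": 0, "wz": 9.4, "jaw": 30}, {"x": 0, "y": 0, "z": 15, "wx": 0, "wy": 0, "wz": 0, "jaw": 30}, {"x": 0, "y": 0, "z": 5, "wx": 0, "wy": 0, "wz": 0, "jaw": 30}, {"x": 0, "y": 0, "z": 0, "wx": 0, "wy": 0, "wz": 0, "jaw": 30}, {"x": 0, "y": 0, "z": 0, "wx": 0, "wy": 0, "wz": 0, "jaw": 30}])

```text
t: 26.85
tool_pos: [0.4846, -0.1106, 0.1023]
eef_rot: [-180.0, 0.0, 164.7]
contact_force: [0.2, 0.2, 0.1]
finger_gap: 0.0302
grip_force: 0.0
```

```bash
python3 - <<'E'
from h import *
s=manip.observe();print(s["t"],s["tool_pos"]*1000,s["eef_rot"],delta(s,[485.5,-110,43],164.6))
E
```

```text
26.85 [ 484.6304446  -110.59448353  102.32032065] [-1.79996182e+02  2.33786364e-02  1.64669607e+02] (array([-0.65723716,  0.80718046, 59.3205401 ]), np.float64(0.06960664288482121))
```

>>> play_rows(increments=[{"x": -0.5, "y": 0.6, "z": 20, "wx": 0, "wy": 0, "wz": 0, "jaw": 30}, {"x": 0, "y": 0, "z": 17, "wx": 0, "wy": 0, "wz": 0, "jaw": 30}, {"x": 0, "y": 0, "z": 13, "wx": 0, "wy": 0, "wz": 0, "jaw": 30}, {"x": 0, "y": 0, "z": 7, "wx": 0, "wy": 0, "wz": 0, "jaw": 30}, {"x": 0, "y": 0, "z": 1.5, "wx": 0, "wy": 0, "wz": 0, "jaw": 30}])

```text
t: 27.48
tool_pos: [0.485, -0.1101, 0.0432]
eef_rot: [180.0, -0.0, 164.6]
contact_force: [-0.9, -0.1, -0.0]
finger_gap: 0.0299
grip_force: 0.0
```

>>> play_rows(increments=[{"x": 0, "y": 0, "z": 0, "wx": 0, "wy": 0, "wz": 0, "jaw": 18}, {"x": 0, "y": 0, "z": 0, "wx": 0, "wy": 0, "wz": 0, "jaw": 11}, {"x": 0, "y": 0, "z": 0, "wx": 0, "wy": 0, "wz": 0, "jaw": 7}, {"x": 0, "y": 0, "z": 0, "wx": 0, "wy": 0, "wz": 0, "jaw": 3}, {"x": 0, "y": 0, "z": 0, "wx": 0, "wy": 0, "wz": 0, "jaw": 0}], newtons=30)

```text
t: 28.1
tool_pos: [0.4854, -0.1103, 0.044]
eef_rot: [-180.0, 0.0, 164.6]
contact_force: [-0.7, -0.8, 6.3]
finger_gap: 0.0067
grip_force: 29.3
```

>>> play_rows(increments=[{"x": 0, "y": 0, "z": -2, "wx": 0, "wy": 0, "wz": 0, "jaw": 0}, {"x": 0, "y": 0, "z": -8, "wx": 0, "wy": 0, "wz": 0, "jaw": 0}, {"x": 0, "y": 0, "z": -25, "wx": 0, "wy": 0, "wz": 0, "jaw": 0}, {"x": 0, "y": 0, "z": -40, "wx": 0, "wy": 0, "wz": 0, "jaw": 0}, {"x": 0, "y": 0, "z": -30, "wx": 0, "wy": 0, "wz": 0, "jaw": 0}])

```text
t: 28.72
tool_pos: [0.4852, -0.1101, 0.1506]
eef_rot: [-180.0, 0.1, 164.6]
contact_force: [0.2, -0.8, -0.4]
finger_gap: 0.0065
grip_force: 29.2
```

```bash
python3 - <<'E'
from h import *
s=held("h4",4);print(s["t"],s["tool_pos"]*1000,s["eef_rot"],delta(s,[448.3,400.15,45],192.8))
E
```

```text
h4 589 xmax [14.24605015 31.75388538]
15 y [-3.   0.5  4.4] z [1.1 2.5]
21 y [-2.9  0.5  4.3] z [1.2 2.5]
27 y [-2.9  0.9  4.3] z [1.5 3. ]
28.725 [ 485.19977354 -110.11866214  150.55831251] [-1.79993587e+02  6.19099258e-02  1.64601848e+02] (array([171.17827546, 482.16601952, 105.31944653]), np.float64(-28.19815205787674))
```

>>> play_rows(increments=[{"x": 19, "y": 53.6, "z": 0, "wx": 0, "wy": 0, "wz": 0, "jaw": 0}, {"x": 19, "y": 53.6, "z": 0, "wx": 0, "wy": 0, "wz": 0, "jaw": 0}, {"x": 19, "y": 53.6, "z": 0, "wx": 0, "wy": 0, "wz": 0, "jaw": 0}, {"x": 19, "y": 53.6, "z": 0, "wx": 0, "wy": 0, "wz": 0, "jaw": 0}, {"x": 19, "y": 53.6, "z": 0, "wx": 0, "wy": 0, "wz": 0, "jaw": 0}])

```text
t: 29.4
tool_pos: [0.4642, 0.1753, 0.149]
eef_rot: [180.0, 0.0, 164.6]
contact_force: [1.0, 0.0, 0.5]
finger_gap: 0.0066
grip_force: 29.3
```

>>> play_rows(increments=[{"x": 19, "y": 53.6, "z": 0, "wx": 0, "wy": 0, "wz": 0, "jaw": 0}, {"x": 19, "y": 53.6, "z": 0, "wx": 0, "wy": 0, "wz": 0, "jaw": 0}, {"x": 19, "y": 53.5, "z": 0, "wx": 0, "wy": 0, "wz": 0, "jaw": 0}, {"x": 19.2, "y": 53.5, "z": 0, "wx": 0, "wy": 0, "wz": 0, "jaw": 0}, {"x": 0, "y": 0, "z": 0, "wx": 0, "wy": 0, "wz": -9.4, "jaw": 0}])

```text
t: 30.02
tool_pos: [0.447, 0.4035, 0.1483]
eef_rot: [180.0, -0.0, 174.3]
contact_force: [0.8, -1.8, 0.0]
finger_gap: 0.0067
grip_force: 29.4
```

>>> play_rows(increments=[{"x": 0, "y": 0, "z": 5, "wx": 0, "wy": 0, "wz": -9.4, "jaw": 0}, {"x": 0, "y": 0, "z": 15, "wx": 0, "wy": 0, "wz": -9.4, "jaw": 0}, {"x": 0, "y": 0, "z": 25, "wx": 0, "wy": 0, "wz": 0, "jaw": 0}, {"x": 0, "y": 0, "z": 20, "wx": 0, "wy": 0, "wz": 0, "jaw": 0}, {"x": 0, "y": 0, "z": 0, "wx": 0, "wy": 0, "wz": 0, "jaw": 0}])

```text
t: 30.65
tool_pos: [0.4475, 0.3998, 0.0825]
eef_rot: [-180.0, -0.1, -167.2]
contact_force: [0.3, -0.4, -0.3]
finger_gap: 0.0068
grip_force: 29.4
```

```bash
python3 - <<'E'
from h import *
s=manip.observe();print(s["t"],s["tool_pos"]*1000,s["eef_rot"],delta(s,[448.3,400.15,44],192.8),s["contact_force"])
E
```

```text
30.65 [447.46383453 399.83414609  82.47241759] [-1.79953327e+02 -1.36371492e-01 -1.67201174e+02] (array([-0.97692748,  0.15410918, 38.47008857]), np.float64(-0.0011741651753709448)) [ 0.31571248 -0.39337264 -0.3402008 ]
```

>>> play_rows(increments=[{"x": -0.5, "y": 0, "z": 15, "wx": 0, "wy": 0, "wz": 0, "jaw": 0}, {"x": 0, "y": 0, "z": 12, "wx": 0, "wy": 0, "wz": 0, "jaw": 0}, {"x": 0, "y": 0, "z": 7, "wx": 0, "wy": 0, "wz": 0, "jaw": 0}, {"x": 0, "y": 0, "z": 2, "wx": 0, "wy": 0, "wz": 0, "jaw": 0}, {"x": 0, "y": 0, "z": 0, "wx": 0, "wy": 0, "wz": 0, "jaw": 0}])

```text
t: 31.28
tool_pos: [0.4486, 0.4004, 0.0476]
eef_rot: [180.0, 0.0, -167.2]
contact_force: [0.1, -0.2, -0.6]
finger_gap: 0.0066
grip_force: 29.4
```

>>> play_rows(increments=[{"x": 0.3, "y": -0.2, "z": 1.2, "wx": 0, "wy": 0, "wz": 0, "jaw": 0}, {"x": 0, "y": 0, "z": 1, "wx": 0, "wy": 0, "wz": 0, "jaw": 0}, {"x": 0, "y": 0, "z": 0.7, "wx": 0, "wy": 0, "wz": 0, "jaw": 0}, {"x": 0, "y": 0, "z": 0.4, "wx": 0, "wy": 0, "wz": 0, "jaw": 0}, {"x": 0, "y": 0, "z": 0, "wx": 0, "wy": 0, "wz": 0, "jaw": 0}])

```text
t: 31.9
tool_pos: [0.4483, 0.4001, 0.0442]
eef_rot: [180.0, -0.0, -167.2]
contact_force: [-0.4, 0.2, -0.1]
finger_gap: 0.0064
grip_force: 29.4
```

>>> play_rows(increments=[{"x": 0, "y": 0, "z": 0.3, "wx": 0, "wy": 0, "wz": 0, "jaw": 0}, {"x": 0, "y": 0, "z": 0.3, "wx": 0, "wy": 0, "wz": 0, "jaw": 0}, {"x": 0, "y": 0, "z": 0, "wx": 0, "wy": 0, "wz": 0, "jaw": 0}, {"x": 0, "y": 0, "z": 0, "wx": 0, "wy": 0, "wz": 0, "jaw": 0}, {"x": 0, "y": 0, "z": 0, "wx": 0, "wy": 0, "wz": 0, "jaw": 0}])

```text
t: 32.52
tool_pos: [0.4484, 0.4002, 0.0438]
eef_rot: [180.0, 0.0, -167.2]
contact_force: [-0.4, -0.4, 5.2]
finger_gap: 0.0064
grip_force: 29.9
```

>>> play_rows(increments=[{"x": 0, "y": 0, "z": -0.2, "wx": 0, "wy": 0, "wz": 0, "jaw": 8}, {"x": 0, "y": 0, "z": 0, "wx": 0, "wy": 0, "wz": 0, "jaw": 10}, {"x": 0, "y": 0, "z": 0, "wx": 0, "wy": 0, "wz": 0, "jaw": 14}, {"x": 0, "y": 0, "z": 0, "wx": 0, "wy": 0, "wz": 0, "jaw": 22}, {"x": 0, "y": 0, "z": 0, "wx": 0, "wy": 0, "wz": 0, "jaw": 30}])

```text
t: 33.15
tool_pos: [0.4483, 0.4001, 0.0437]
eef_rot: [180.0, -0.0, -167.2]
contact_force: [0.1, -0.9, -0.4]
finger_gap: 0.0299
grip_force: 0.0
```

>>> play_rows(increments=[{"x": 0, "y": 0, "z": -5, "wx": 0, "wy": 0, "wz": 0, "jaw": 30}, {"x": 0, "y": 0, "z": -20, "wx": 0, "wy": 0, "wz": 0, "jaw": 30}, {"x": 0, "y": 0, "z": -35, "wx": 0, "wy": 0, "wz": 0, "jaw": 30}, {"x": 0, "y": 0, "z": -35, "wx": 0, "wy": 0, "wz": 0, "jaw": 30}, {"x": 0, "y": 0, "z": -15, "wx": 0, "wy": 0, "wz": 0, "jaw": 30}])

```text
t: 33.78
tool_pos: [0.4488, 0.4004, 0.1561]
eef_rot: [179.9, 0.1, -167.2]
contact_force: [-0.2, -0.1, -0.3]
finger_gap: 0.0301
grip_force: 0.0
```

```bash
python3 - <<'E'
from h import *
s=placed("p4",84,43,8,60);print(s["t"],s["tool_pos"]*1000)
E
```

```text
cheeks x [-25.7  25.7] y [-21.1  22. ] 384
bar x [-29.3  29.7]
-15 y [-3.1  0.5  4.2] top [41.6 42.9]
33.775 [448.76727504 400.43339365 156.06419512]
```

View pics/p4.png

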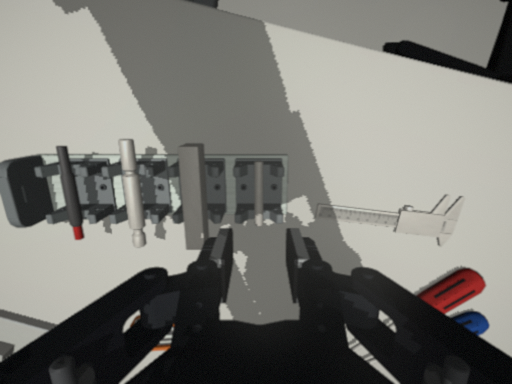

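The picture shows all four tools in the empty rack in order from the end plate at (25,190): small gauge (70,193), large gauge (132,193), parallel (193,197) and pin (259,193). Each is centred in its trough, and the gripper is clear of them.

```bash
python3 -c "
from station import manip
print(manip.close_job())"
```

```text
the job is handed in; nothing more can be done
None
```

All four tools are in the empty rack in order from its end plate (small gauge, large gauge, parallel, pin), each measured within about 1 mm of its trough centre; the job is handed in at about 34 s of the 83 s allowed.

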